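Inspect a row of solder joints with a loupe at focal height

TASK

Take the loupe off its rest by the handle and hold it level over the square relay at one end of the row on the circuit board, its lens at the height marked by the pointer on the gauge post, for about a second; then, still level and at that height, guide it slowly (about 3 cm a second) and straight along the row of solder terminals to the round capacitor at the other end. Finish while still holding the loupe in the gripper, steady, level and at the marked height over the capacitor. Touch neither the board, its holder nor the gauge post, and leave everything else on the bench where it is.

Things in the scene. Friction and masses are not known exactly. Their poses are not given: they have to be found in the camera images.
- loupe: hand loupe, about 110 g, 175 mm long, 14 mm thick: steel ring 54 mm across with glass, 12 mm wide neck, straight black handle 16 mm wide (y) and 14 mm high, from 48 to 148 mm from the lens centre along the loupe's own -x. Origin at the underside of the lens centre, z up. Starts level in its rest, underside 40 mm above the table
- lens (a point): centre of the loupe's lens, 7 mm above the loupe's origin, same axes as the loupe
- handle (a point): place to grip the loupe, near its centre of mass: in the middle of the handle's thickness, 78 mm from the lens centre along the loupe's -x; same axes as the loupe. In the rest it is 47 mm above the table
- rest: fixed grey loupe rest, left or right of the middle, origin on the table under the lens, handle to its -x: plate 200 x 60 x 8 mm; pillar 38 mm across, 40 mm high, under the lens; block with cheeks 47 mm high beside the handle's tail, 121 to 143 mm from the lens. Between them the handle is free, 32 mm above the plate. Lift the loupe straight up
- holder: fixed black board holder, 120 (x) x 180 (y) mm, board top 30 mm above the table; origin on the table under the board's centre. The row of five parts (24 mm apart) runs along its y at x = -25 mm, the side nearer the robot. Gauge post: 10 mm across, 177 mm high, at x = +75 mm, y = 0, beyond the row; nothing tall stands on the robot's side of the row
- pointer (a point): tip of the 5 mm thick brass pointer that sticks out from the brass collar (24 mm across) on the gauge post towards the row; its height is the marked focal height for the lens centre (105 to 145 mm above the table, differs each run). It lies at holder x = +35 mm, y = 0, 60 mm from the row's line. The collar slides if pushed hard
- relay: square grey relay, 18 x 18 mm, 12 mm high, fixed on the board at either end of the row: the sweep begins here. Origin at the centre of its underside on the board's top
- capacitor: round aluminium can, 16 mm across, 14 mm high, fixed on the board at the other end of the row: the sweep ends here. Origin at the centre of its underside on the board's top
- joint1 (a point): tip of the row's terminal at holder y = -24 mm: steel pin 6 mm across, 7 mm high, tip 37 mm above the table
- joint2 (a point): tip of the middle terminal of the row, holder y = 0
- joint3 (a point): tip of the row's terminal at holder y = +24 mm
- tube_a: loose cardboard tube standing up, 48 mm outside, 45 mm high, origin under its centre
- tube_b: second loose cardboard tube like tube_a
- wrench: loose 150 mm wrench lying flat between the holder and the rest
- pot: loose brown bowl, 76 mm across, 50 mm high
- driver: loose screwdriver, 170 mm, lying on the left
- flux: loose bottle, 44 mm across, 90 mm high, on the right
- tin: loose plain round tin, 60 mm across, 50 mm high, on the right
Not all that is in view belongs to the job. Of the things like the rest, leave any that is yellow; of the rest the smaller one is meant.

How it is judged:
On the way, in this order (a step that is already met when the one before it is completed fails the run):
1. the loupe is held level at the marked height over the relay for half a second (horizontal distance between lens and relay below 0.01 m and linear speed of loupe below 0.03 m/s and z of lens in the frame of pointer between -0.008 and 0.008 m and angle between lens's own z axis and vertical below 0.14 rad and contact force between the fingers and loupe above 1 N), for 0.5 s.
2. it passes, level and at the marked height, over the terminal next to the relay ((horizontal distance between lens and joint1 below 0.01 m or horizontal distance between lens and joint3 below 0.01 m) and z of lens in the frame of pointer between -0.008 and 0.008 m and angle between lens's own z axis and vertical below 0.14 rad and contact force between the fingers and loupe above 1 N), for 0.1 s.
3. then over the middle terminal (horizontal distance between lens and joint2 below 0.01 m and z of lens in the frame of pointer between -0.008 and 0.008 m and angle between lens's own z axis and vertical below 0.14 rad and contact force between the fingers and loupe above 1 N), for 0.1 s.
4. then over the terminal next to the capacitor (all of step 2), for 0.1 s.
At the end, for the whole second after the job is handed in: The gripper still holds the loupe, nothing else carrying it: lens centre within 10 mm (horizontally) of the capacitor's centre, within 8 mm of the pointer's height, tilted less than 8 degrees (0.14 rad), moving slower than 20 mm/s (horizontal distance between lens and capacitor below 0.01 m and linear speed of loupe below 0.02 m/s and contact force between loupe and holder below 0.2 N and contact force between loupe and rest below 0.2 N and z of lens in the frame of pointer between -0.008 and 0.008 m and angle between lens's own z axis and vertical below 0.14 rad and contact force between the fingers and loupe above 1 N); the arm keeps its last pose, push and grip.
It fails at once if the loupe moves faster than 0.1 m/s while along the row (between the end parts, within 20 mm of the marked height) (y of lens in the frame of holder between -0.034 and 0.034 m and x of lens in the frame of holder between -0.04 and -0.01 m and z of lens in the frame of pointer between -0.02 and 0.02 m and linear speed of loupe above 0.1 m/s).
It fails at once if the loupe, fingers or arm press on the board holder or its gauge post (over 1 N) (contact force between any of loupe, the fingers, the arm and holder above 1 N).
It fails at once if the pointer is shifted by more than 4 mm (distance of pointer from where it was at the start of the episode above 0.004 m).
It fails at once if a bystander is moved by more than 20 mm (distance of any of tube_a, tube_b, wrench, pot, driver, flux, tin from where it was at the start of the episode above 0.02 m).
It also fails if it takes over 54 s, if anything falls off the work surface, if the arm or the gripper's body presses on something with over 40 N, if the wrist force passes 120 N, or if a joint passes its speed limit or range.

ROBOT

A 6-joint arm with a two-finger parallel gripper is mounted at the origin on the work surface. World frame = base frame: x ahead of the robot, y to its left, z up, the work surface at z = 0. Lengths are in m, angles in rad, forces in N, time in s.
With the tool pointing down it reaches from about 0.35 to 0.975 m from the base axis. Payload 4.9 kg.
Tool frame: the origin (TCP) lies on the centre line of the jaws, within the pads' length; the fingertips stand ahead of it and the grasp point (between the pads) is the TCP (manip.tip_extent is the z of the fingertips in the tool frame, in m); z points along the fingers, y is the line along which they close (so a half turn about z gives the same grasp; the last joint's range is limited). The gripper opens to 85 mm and grips with 20 to 120 N. Pads are 22 mm wide; open, the fingers measure 114 mm over their backs; the gripper's body (76 mm by 85 mm) begins 54 mm behind the grasp point. The pads swing forward as they close: fully open they stand 13 mm farther back than shut.
Start: joints at [-0.119, 0.053, 1.613, -0, 1.476, -0.119], TCP at [0.625, 0, 0.25] pointing down, gripper open.
Joint ranges: [-3.01, 3.01], [-1.01, 2.22], [0.06, 2.58], [-1.02, 4.17], [0.09, 2.62], [-3.14, 3.14]. Speed limits (rad/s): [2.57, 2.57, 3.14, 3.14, 3.14, 3.14].

INTERFACE

Orientations are given as a unit quaternion [w, x, y, z].
In Python, from plant import manip gives the robot as it stands. The module is installed in compiled form; this text tells all that it offers.
- The arm moves only by the shell command python3 -m crank, which reads ROWS from standard input. ROWS is a JSON list of rows, 1 to 5 of them, each an object with the fields aperture (the opening from 0.0 (shut) to 1.0 (fully open)), x, y, z (the shift in shares of the most that a row can go, 1 being 62.5 mm), wx, wy, wz (a rotation vector in shares of pi rad (1.0 is pi rad)); a field left out counts as zero (the opening has to be given); each row shifts and turns the commanded pose from where the row before left it, along the tool's axes as they then stand; what a row does not reach is not made up. A row lasts 1/8 s, in which the tool goes at most 0.0625 m and 0.188 rad, less where a joint would pass 70% of its speed; a pose out of reach is approached as far as the arm can. The fingers move at their own pace and stop on an object; the grip force is fixed at half the most. Time passes only in rows, so rows that do not move let the fingers close. It prints the time, the measured TCP pose, the force, the opening and the grip force at its end. Shift and turn numbers lie between -1 and 1, and a call with a number outside is refused. Input that does not fit is refused with a message, and nothing moves.
- manip.state(): the state, without advancing time (a new reading comes with each control period).
- manip.grab_frame(name): name is "scene" or "side" or "wrist"; returns (picture, depth): 420x560x3 uint8, red, green, blue; 420x560 float32, m along the optical axis (not along the pixel's ray), 0 where there is no reading.
- manip.camera_params(name): a dict with "intrinsics" (3x3 intrinsics, pixels), "xyz" and "orientation" of the camera in the world. Camera axes: x right, y down, z forward; pixel columns grow to the right and rows downward; lengths in m; the calibration is good to about 2 mm. A picture is of the moment at which its call begins: read the wrist's pose just before it. camera_params takes no time and is no camera call; for the wrist camera it gives the pose at the moment of the call.
- manip.job_done(): hands the job in; it is judged then, once.
Trained networks look in the newest picture that a camera, given by its name, has taken for a name from the list of things; names that differ only in an ending like _2 or _b are one class to them, and where a whole thing is asked for, a point or a joint stands for the part that bears it (a point fixed in the world has none). Each returns a list of dicts, best first, with "conf" (0 to 1); they miss things now and then, are a little off and sometimes report something else, mostly with a low value. They report only what shows in the picture. A call takes as long as a camera call. They do not tell look-alikes from the thing itself.
- manip.look_for(camera, query): "extent" ([left, top, right, bottom] in pixels, round what is visible of it).
- manip.outline_of(camera, query): "region" (420x560 bool, what is visible of it) and "extent" ([left, top, right, bottom] in pixels, round what is visible of it).
- manip.mark_of(camera, query): "centre" ([row, column] in pixels: a listed point, or the origin of a listed thing).
The state is a dict: "time": time; "joint_pos": joint angles; "joint_vel": joint speeds; "joint_efforts": joint torques, N m; "tool_pos": TCP position; "tool_rot": TCP orientation; "contact_force": force on the tool from outside, world axes, zero at the start; "ft_torque": the same for the moment, N m; "gripper_width": opening from 0.0 (shut) to 1.0 (fully open); "grasp_force": force on a finger pad.
Only numpy, scipy, OpenCV 4.12 (cv2) and the standard library are available. Lean on these libraries where they do the work, as an engineer would, in place of code of your own. Each camera call takes 0.05 s, during which the arm holds its last target. There are 200 camera calls.

## Working session

There is one attempt and no reset: what is moved stays moved. The work goes in short steps, Python scripts to look and compute and a shell command to move; the robot and the scene stay as the last step left them, time stands still between calls to the robot, and variables do not carry over. Pictures are saved under pics/ and viewed, at most 10 in all, crops included, and the job is handed in when it is done.

```bash
mkdir -p pics
cat > h.py <<'E'
import numpy as np, cv2
from plant import manip
from scipy.spatial.transform import Rotation as R
def q(o): return R.from_quat([o[1],o[2],o[3],o[0]])
def cam(n):
    p=manip.camera_params(n); return np.array(p["intrinsics"]),np.array(p["xyz"]),q(p["orientation"]).as_matrix()
def snap(n,f=None):
    c=cam(n); im,d=manip.grab_frame(n)
    if f: cv2.imwrite("pics/"+f,im[:,:,::-1])
    return im,d,c
def dep(d,c,r,k):  # pixel+depth -> world
    K,t,M=c; z=d[int(round(r)),int(round(k))]
    return t+M@(np.linalg.inv(K)@[k,r,1])*z
def plane(c,r,k,z):
    K,t,M=c; v=M@np.linalg.inv(K)@[k,r,1]; return t+v*(z-t[2])/v[2]
def proj(c,p):
    K,t,M=c; v=K@(M.T@(np.array(p)-t)); return v[:2]/v[2]
E
python3 - <<'E'
from h import *
np.set_printoptions(precision=4,suppress=True)
for n in ("scene","side"):
    im,d,c=snap(n,n+"1.png"); print(n,c[1])
    for w in ("loupe","rest","handle","lens","relay","capacitor","pointer","joint2","holder"):
        for m in manip.mark_of(n,w)[:4]:
            r,k=m["centre"]
            print(w,round(m["conf"],2),np.round([r,k]),dep(d,c,r,k) if 0<=r<419.5 and 0<=k<559.5 else "")
print(manip.state()["time"])
E
```

```text
scene [ 1.4265 -0.2416  0.6413]
loupe 0.79 [235. 351.] [0.6626 0.1734 0.0536]
rest 0.94 [205. 300.] [0.4159 0.117  0.009 ]
rest 0.93 [195. 372.] [0.4242 0.3588 0.0193]
rest 0.72 [244. 347.] [0.6517 0.1718 0.0157]
handle 0.84 [216. 339.] [0.5652 0.1818 0.0498]
lens 0.57 [231. 352.] [0.6436 0.1863 0.0521]
capacitor 0.58 [258. 191.] [ 0.6364 -0.2341  0.0334]
pointer 0.52 [233. 215.] [ 0.494  -0.1591  0.0007]
joint2 0.77 [254. 195.] [ 0.617  -0.2233  0.03  ]
joint2 0.66 [248. 207.] [ 0.6104 -0.1934  0.0377]
joint2 0.57 [242. 212.] [ 0.5752 -0.1761  0.0281]
holder 0.87 [263. 213.] [ 0.6655 -0.1844  0.0323]
side [0.3082 0.9038 1.0045]
loupe 0.73 [267. 233.] [0.6423 0.1936 0.0535]
loupe 0.63 [276. 242.] [0.6233 0.1913 0.0249]
rest 0.62 [370. 310.] [0.3985 0.3962 0.0504]
rest 0.58 [279. 340.] [0.3918 0.1338 0.0279]
handle 0.74 [275. 268.] [0.5543 0.1919 0.0536]
handle 0.44 [164. 292.] [ 0.6211 -0.2364  0.0399]
handle 0.38 [180. 291.] [ 0.6052 -0.1764  0.0297]
handle 0.29 [167. 290.] [ 0.6245 -0.2304  0.0314]
lens 0.85 [263. 236.] [0.6424 0.1753 0.0485]
lens 0.33 [359. 216.] [0.5976 0.4162 0.0235]
relay 0.52 [186. 295.] [ 0.5849 -0.1412  0.0439]
capacitor 0.56 [162. 289.] [ 0.6313 -0.2361  0.0437]
pointer 0.67 [365. 216.] [0.5988 0.4171 0.0005]
pointer 0.59 [157. 272.] [ 0.7017 -0.2946  0.0031]
joint2 0.96 [182. 290.] [ 0.6072 -0.1687  0.0313]
joint2 0.89 [166. 291.] [ 0.6222 -0.2287  0.0368]
joint2 0.58 [175. 294.] [ 0.6027 -0.2012  0.0322]
holder 0.8 [183. 283.] [ 0.6244 -0.1565  0.0328]
holder 0.69 [222. 257.] [0.6471 0.0094 0.0256]
1.0
```

View pics/scene1.png

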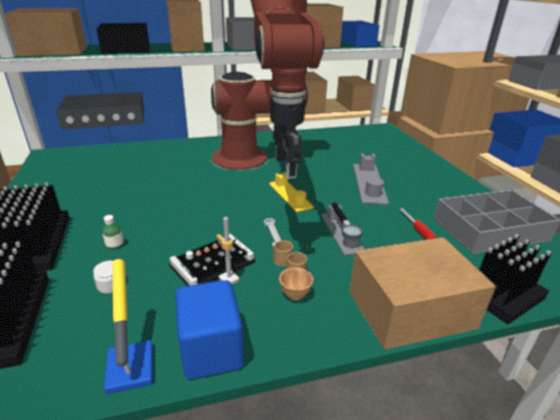

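View pics/side1.png

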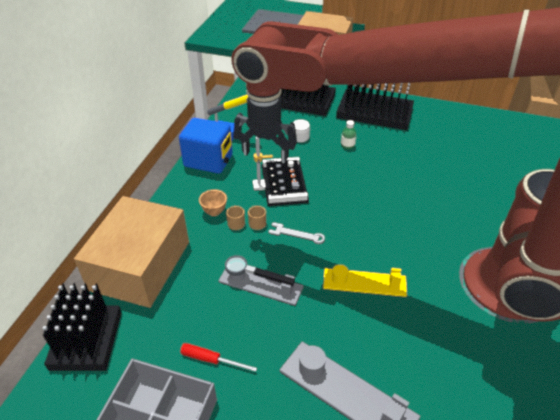

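The scene shows three rest-like things: a yellow one at about (290,195), a large grey one, empty, at (370,180), and a small grey one carrying the loupe at (345,235). I choose the small grey one. In the side view it is at (260,282), with the lens at (236,266). The board is at (285,180) with its post at (262,175). Next I check with the wrist camera.

Run:
```python
from h import *
np.set_printoptions(precision=4,suppress=True)
s=manip.state(); print(s["tool_pos"],q(s["tool_rot"]).as_matrix(),manip.tip_extent)
c=cam("wrist"); print(c)
for p in [(0.64,.18,.05),(.56,.18,.05),(.6,-.19,.03)]: print(proj(c,p))
```

```text
[0.625  0.     0.2503] [[ 0.  1.  0.]
 [ 1. -0. -0.]
 [-0.  0. -1.]] 0.019
(array([[343.5167,   0.    , 277.7528],
       [  0.    , 343.5167, 209.0025],
       [  0.    ,   0.    ,   1.    ]]), array([0.6256, 0.0746, 0.3739]), array([[ 1.    ,  0.0009,  0.0017],
       [ 0.0014, -0.9561, -0.2931],
       [ 0.0014,  0.2931, -0.9561]]))
[295.1306 -32.1401]
[196.5316 -32.3472]
[255.415  337.5946]
```

Run:
```python
import cv2
im=cv2.imread("pics/scene1.png"); cv2.imwrite("pics/crop1.png",cv2.resize(im[180:300,160:380],(770,420),interpolation=cv2.INTER_CUBIC))
```

```text
(no output)
```

View pics/crop1.png

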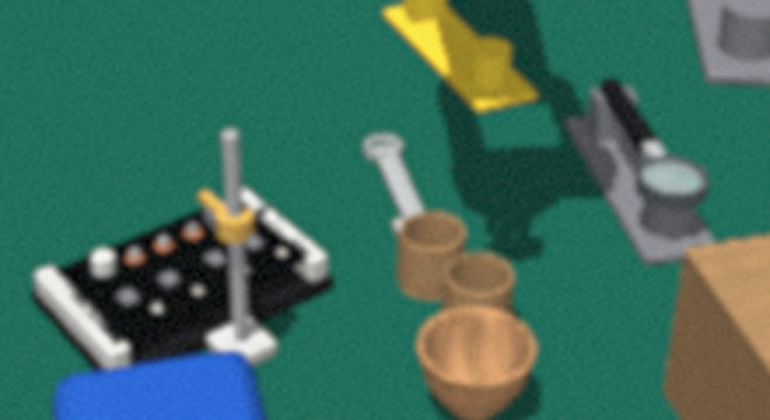

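The crop shows the capacitor (light round can) at the left end of the row, scene pixel ≈(189,255). The row of orange terminals runs right from it, and the relay is hidden behind the post. The loupe sits on the small grey rest, with the handle pointing back toward the robot.

Careful with the scale: shifts go in shares of 62.5 mm and turns go in shares of pi rad. That gives: -0.05 m is -0.8.

```bash
echo '[{"aperture":1,"x":-0.8},{"aperture":1,"x":-0.8},{"aperture":1}]' | python3 -m crank
python3 - <<'E'
from h import *
np.set_printoptions(precision=4,suppress=True)
im,d,c=snap("wrist","w1.png")
for w in ("relay","capacitor","pointer","joint1","joint2","joint3","holder","pot","tube_a","wrench"):
    for m in manip.mark_of("wrist",w)[:5]:
        r,k=m["centre"]
        print(w,round(m["conf"],2),np.round([r,k]),dep(d,c,r,k) if 0<=r<419.5 and 0<=k<559.5 else "")
np.savez("w1.npz",d=d,K=c[0],t=c[1],M=c[2])
E
```

```text
time: 1.38
tool_pos: [0.6248, -0.1029, 0.2503]
tool_rot: [0.0, 0.709, 0.706, -0.0]
contact_force: [-0.4, -0.5, 0.1]
gripper_width: 1.0
grasp_force: 0.0
relay 0.64 [223. 245.] [ 0.5926 -0.1444  0.0425]
relay 0.33 [282. 271.] [ 0.618  -0.2161  0.0369]
capacitor 0.53 [298. 281.] [ 0.6294 -0.2314  0.0438]
pointer 0.7 [278. 320.] [ 0.6725 -0.2156  0.029 ]
pointer 0.61 [ 64. 360.] [ 0.7096  0.0096 -0.0003]
joint1 0.89 [261. 260.] [ 0.606  -0.1927  0.0317]
joint1 0.69 [245. 255.] [ 0.6016 -0.1715  0.0361]
joint1 0.6 [283. 273.] [ 0.6204 -0.2163  0.0372]
joint2 0.89 [261. 260.] [ 0.606  -0.1927  0.0317]
joint2 0.69 [245. 255.] [ 0.6016 -0.1715  0.0361]
joint2 0.6 [283. 273.] [ 0.6204 -0.2163  0.0372]
joint3 0.89 [261. 260.] [ 0.606  -0.1927  0.0317]
joint3 0.69 [245. 255.] [ 0.6016 -0.1715  0.0361]
joint3 0.6 [283. 273.] [ 0.6204 -0.2163  0.0372]
pot 0.71 [ 89. 434.] [ 0.7849 -0.0145  0.0055]
tube_a 0.88 [ 64. 361.] [0.7104 0.0092 0.0008]
wrench 0.72 [ 73. 195.] [0.5438 0.0013 0.0057]
```

View pics/w1.png

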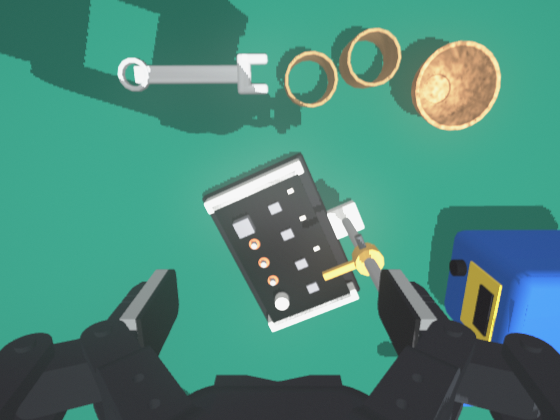

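The wrist view shows the relay at col/row (244,228), terminals at (254,244), (264,263) and (273,281), and the capacitor at (282,302). The pointer tip is at (325,276), on the collar at (370,262). I fit the row and pointer height from these.

Run:
```python
from h import *
np.set_printoptions(precision=4,suppress=True)
f=np.load("w1.npz"); d=f["d"]; c=(f["K"],f["t"],f["M"]); im=cv2.imread("pics/w1.png")
def blob(m,r0,r1,k0,k1):
    x=np.zeros_like(m); x[r0:r1,k0:k1]=m[r0:r1,k0:k1]; rr,kk=np.nonzero(x); return rr,kk
# world map
kk,rr=np.meshgrid(np.arange(560),np.arange(420)); 
P=c[1]+((np.stack([kk,rr,np.ones_like(kk)],-1)@np.linalg.inv(c[0]).T)*d[...,None])@c[2].T
def top(r0,r1,k0,k1,z0):
    r,k=blob((P[...,2]>z0)&(P[...,2]<.06),r0,r1,k0,k1); p=P[r,k]; 
    (x,y),_,a=cv2.minAreaRect(p[:,:2].astype(np.float32)); return np.array([x,y,np.median(p[:,2])]),len(r),_,
for n,b in dict(relay=(214,242,230,258),cap=(290,314,272,292)).items(): print(n,top(*b,.037))
pts=[plane(c,*p) for p in ((244,254,.037),(263,264,.037),(281,273,.037))]
for p in pts: print(p)
hsv=cv2.cvtColor(im,cv2.COLOR_BGR2HSV); m=(hsv[...,0]>15)&(hsv[...,0]<32)&(hsv[...,1]>120)&(hsv[...,2]>90)
r,k=blob(m,245,290,310,390); print("brass z by col")
for col in range(320,386,3):
    s=r[k==col]
    if len(s): print(col,s.min(),s.max(),P[int(s.mean()),col])
```

```text
relay (array([ 0.5901, -0.1515,  0.042 ]), 314, (0.01805528625845909, 0.018428942188620567))
cap (array([ 0.6292, -0.2386,  0.0439]), 179, (0.015222717076539993, 0.014525233767926693))
[ 0.6006 -0.1704  0.037 ]
[ 0.6109 -0.1925  0.037 ]
[ 0.6205 -0.2142  0.037 ]
brass z by col
323 273 277 [ 0.6642 -0.1679  0.1108]
326 271 280 [ 0.6668 -0.1671  0.1106]
329 270 279 [ 0.669  -0.1653  0.1122]
332 269 278 [ 0.6718 -0.1651  0.1108]
335 268 269 [ 0.6748 -0.1632  0.1072]
338 267 267 [ 0.6773 -0.1621  0.1075]
341 266 274 [ 0.6792 -0.163   0.1113]
344 264 265 [ 0.6822 -0.1592  0.1077]
347 263 264 [ 0.6847 -0.1582  0.1079]
350 262 263 [ 0.6873 -0.1575  0.1075]
353 260 261 [ 0.689  -0.1541  0.1106]
356 257 259 [ 0.6901 -0.1499  0.1156]
359 251 257 [ 0.6924 -0.1465  0.1153]
362 250 261 [ 0.6944 -0.1464  0.1174]
365 249 258 [ 0.6968 -0.1448  0.117 ]
368 245 256 [ 0.6997 -0.1431  0.1148]
371 245 249 [ 0.7036 -0.1429  0.1091]
374 247 249 [ 0.7063 -0.144   0.1088]
377 250 250 [ 0.7096 -0.1467  0.1068]
```

The row checks out: 95.5 mm between relay and capacitor, against 96 expected. The pointer tip is 2–3 mm from its predicted spot, at z ≈ 0.109. Next I look at the loupe from above.

In the tool's units: 0.06 m is 0.96, -0.03 m is -0.48.

```bash
echo '[{"aperture":1,"x":0.96},{"aperture":1,"x":0.96},{"aperture":1,"x":0.96},{"aperture":1,"x":0.96},{"aperture":1,"x":0.96,"y":-0.48}]' | python3 -m crank; echo '[{"aperture":1},{"aperture":1}]' | python3 -m crank
python3 - <<'E'
from h import *
np.set_printoptions(precision=4,suppress=True)
im,d,c=snap("wrist","w2.png")
for w in ("lens","handle","loupe","rest"):
    for m in manip.mark_of("wrist",w)[:3]:
        r,k=m["centre"]
        print(w,round(m["conf"],2),np.round([r,k]),plane(c,r,k,.047))
o=manip.outline_of("wrist","loupe"); print(o[0]["extent"],o[0]["conf"])
np.savez("w2.npz",d=d,K=c[0],t=c[1],M=c[2],reg=o[0]["region"])
kk,rr=np.meshgrid(np.arange(560),np.arange(420))
P=c[1]+((np.stack([kk,rr,np.ones_like(kk)],-1)@np.linalg.inv(c[0]).T)*d[...,None])@c[2].T
hs=cv2.cvtColor(im,cv2.COLOR_RGB2HSV)
# black handle: dark, height ~.054, in loupe region
h=(o[0]["region"]>0)&(P[...,2]>.046)&(P[...,2]<.062)&(hs[...,2]<90); p=P[h]; print(h.sum(),np.median(p[:,2]),cv2.minAreaRect(p[:,:2].astype(np.float32)))
l=(o[0]["region"]>0)&(P[...,2]>.046)&(P[...,2]<.062); p=P[l]; print(l.sum(),cv2.minAreaRect(p[:,:2].astype(np.float32)))
E
```

```text
time: 2.55
tool_pos: [0.5972, 0.1981, 0.2503]
tool_rot: [0.0, 0.707, 0.707, 0.0]
contact_force: [-0.1, 0.8, -0.2]
gripper_width: 1.0
grasp_force: 0.0
time: 2.8
tool_pos: [0.5971, 0.1959, 0.2504]
tool_rot: [0.0, 0.707, 0.707, -0.0]
contact_force: [0.1, -0.8, -0.5]
gripper_width: 1.0
grasp_force: 0.0
lens 0.56 [196. 325.] [0.6453 0.1833 0.047 ]
handle 0.65 [191. 246.] [0.5676 0.1881 0.047 ]
loupe 0.69 [191. 318.] [0.6382 0.189  0.047 ]
rest 0.96 [184. 316.] [0.6354 0.1961 0.047 ]
rest 0.6 [241. 108.] [0.4248 0.1355 0.047 ]
[168.1, 164.8, 351.1, 225.2] 0.81
1330 0.05383795149906029 ((0.5456050634384155, 0.1895054280757904), (0.015346811152994633, 0.09769897162914276), 87.27607727050781)
4376 ((0.5830144882202148, 0.18758970499038696), (0.05312495678663254, 0.17251724004745483), 86.43702697753906)
```

View pics/w2.png

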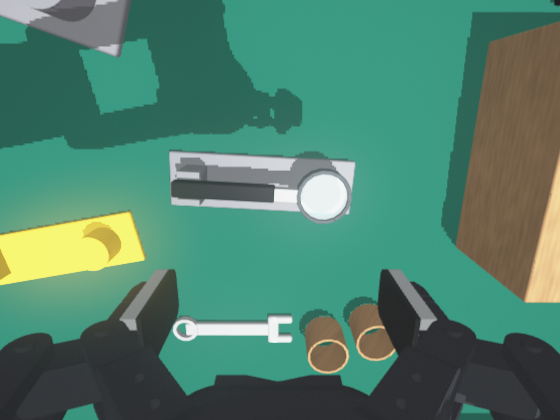

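The wrist view shows the small grey rest with the loupe: lens at (323,196), black handle from (172,188) to (275,193). The handle measures 98 × 15 mm with its top at 54 mm, as it should. Loupe yaw is about −3°, so I take the grip point as (0.5655, 0.188, 0.047).

In the tool's units: -0.032 m is -0.512, -0.008 m is -0.128, 0.18 rad is 0.0573.

```bash
echo '[{"aperture":1,"x":-0.128,"y":-0.512,"wz":0.0573},{"aperture":1,"wz":0.0573},{"aperture":1,"wz":0.0573},{"aperture":1,"wz":0.0573},{"aperture":1,"wz":0.0573}]' | python3 -m crank >/dev/null; echo '[{"aperture":1,"wz":0.0573},{"aperture":1,"z":0.48,"wz":0.0573},{"aperture":1,"z":0.64,"wz":0.0573},{"aperture":1,"z":0.64,"wz":0.0573},{"aperture":1}]' | python3 -m crank
python3 - <<'E'
from h import *
np.set_printoptions(precision=4,suppress=True)
s=manip.state(); M=q(s["tool_rot"]); print(M.as_matrix()); print("err tool axes",M.inv().apply(np.array([.5655,.188,.047])-s["tool_pos"]))
E
```

```text
time: 4.35
tool_pos: [0.5625, 0.1868, 0.1362]
tool_rot: [0.001, 1.0, -0.024, -0.004]
contact_force: [0.6, 0.1, 0.9]
gripper_width: 0.999
grasp_force: 0.0
[[ 0.9988 -0.048  -0.0082]
 [-0.048  -0.9988 -0.0016]
 [-0.0081  0.002  -1.    ]]
err tool axes [ 0.0037 -0.0015  0.0891]
```

In the tool's units: 0.025 m is 0.4, 0.003 m is 0.048.

```bash
echo '[{"aperture":1,"x":0.048,"y":-0.016,"z":0.4},{"aperture":1,"z":0.4},{"aperture":1,"z":0.32},{"aperture":1},{"aperture":1}]' | python3 -m crank
python3 - <<'E'
from h import *
np.set_printoptions(precision=4,suppress=True)
s=manip.state(); M=q(s["tool_rot"]); print(M.as_matrix()); print("err tool axes",M.inv().apply(np.array([.5655,.188,.047])-s["tool_pos"]))
im,d,c=snap("wrist","w3.png")
o=manip.outline_of("wrist","loupe")
print([ (round(x["conf"],2),x["extent"]) for x in o])
E
```

```text
time: 4.97
tool_pos: [0.569, 0.1889, 0.0717]
tool_rot: [-0.0, 1.0, -0.024, 0.001]
contact_force: [0.6, 0.5, -0.0]
gripper_width: 1.002
grasp_force: 0.0
[[ 0.9988 -0.0486  0.002 ]
 [-0.0486 -0.9988  0.0004]
 [ 0.002  -0.0005 -1.    ]]
err tool axes [-0.0035  0.0011  0.0247]
[(0.56, [211.8, 34.5, 347.9, 381.8]), (0.52, [543.8, 318.6, 560.0, 349.7])]
```

View pics/w3.png

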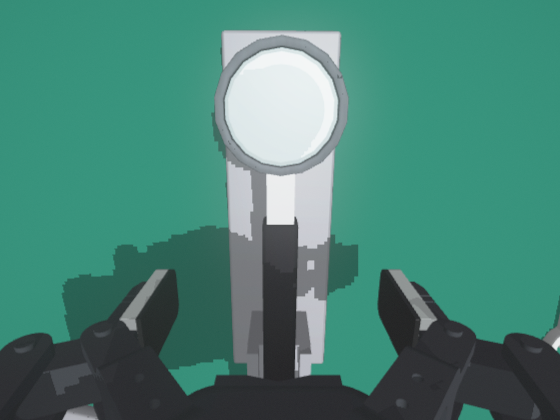

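The wrist view shows the lens at (281,106) and the handle centred between the fingers at column 280. I lower and close.

In the tool's units: 0.0125 m is 0.2, -0.003 m is -0.048.

```bash
echo '[{"aperture":1,"x":-0.048,"y":0.016,"z":0.2},{"aperture":1,"z":0.2},{"aperture":1},{"aperture":0},{"aperture":0}]' | python3 -m crank; echo '[{"aperture":0},{"aperture":0},{"aperture":0},{"aperture":0}]' | python3 -m crank
```

```text
time: 5.7
tool_pos: [0.5654, 0.188, 0.0457]
tool_rot: [-0.0, 1.0, -0.025, 0.0]
contact_force: [-0.2, 0.2, 0.7]
gripper_width: 0.607
grasp_force: 0.0
time: 6.2
tool_pos: [0.5654, 0.188, 0.0457]
tool_rot: [-0.0, 1.0, -0.025, 0.0]
contact_force: [0.1, -0.5, 3.5]
gripper_width: 0.175
grasp_force: 58.8
```

In the tool's units: -0.035 m is -0.56, -0.03 m is -0.48.

```bash
echo '[{"aperture":0,"z":-0.16},{"aperture":0,"z":-0.4},{"aperture":0,"z":-0.56},{"aperture":0,"z":-0.48},{"aperture":0,"z":-0.32}]' | python3 -m crank; echo '[{"aperture":0},{"aperture":0}]' | python3 -m crank
python3 - <<'E'
from h import *
np.set_printoptions(precision=4,suppress=True)
s=manip.state(); M=q(s["tool_rot"])
im,d,c=snap("wrist","w4.png")
# measure the lens ring & handle in tool frame
kk,rr=np.meshgrid(np.arange(560),np.arange(420))
P=c[1]+((np.stack([kk,rr,np.ones_like(kk)],-1)@np.linalg.inv(c[0]).T)*d[...,None])@c[2].T
T=M.inv().apply((P-s["tool_pos"]).reshape(-1,3)).reshape(P.shape)
m=(d>0)&(abs(T[...,2])<.02)&(abs(T[...,1])<.032)&(T[...,0]>.025)&(T[...,0]<.12)
p=T[m]; ring=p[p[:,0]>.051]; print(m.sum(),p.min(0),p.max(0))
for a in np.arange(.03,.11,.01):
    w=p[abs(p[:,0]-a)<.003]; 
    if len(w): print(round(a,2),len(w),w[:,1].min(),w[:,1].max(),np.median(w[:,2]))
A=np.c_[p[:,:2],np.ones(len(p))]; print("plane",np.linalg.lstsq(A,p[:,2],rcond=None)[0]); print(cv2.minEnclosingCircle(ring[:,:2].astype(np.float32)))
E
```

```text
time: 6.82
tool_pos: [0.5654, 0.188, 0.1672]
tool_rot: [-0.0, 1.0, -0.025, 0.001]
contact_force: [0.4, -0.5, -0.6]
gripper_width: 0.173
grasp_force: 58.5
time: 7.08
tool_pos: [0.5642, 0.1877, 0.1637]
tool_rot: [0.0, 1.0, -0.025, -0.001]
contact_force: [-0.0, -0.4, -1.8]
gripper_width: 0.177
grasp_force: 58.5
25152 [ 0.025  -0.0268 -0.0103] [0.1039 0.027  0.0041]
0.03 666 -0.007778159012197289 0.008052969842438296 -0.007276102127745229
0.04 547 -0.005807672196497861 0.005980602302910204 -0.007183881321478738
0.05 665 -0.010805451901333583 0.010930800430992824 -0.007529806973415641
0.06 2145 -0.022509907446267012 0.022523320117309325 -0.005544303328560516
0.07 2941 -0.026240697082698217 0.026834889018328624 -0.005330290813611308
0.08 3214 -0.026751223251835616 0.026965291387236134 -0.00532043250896278
0.09 3123 -0.024242302493091127 0.024756700980109188 -0.005436340289131249
0.1 2013 -0.01717736792643183 0.01798146215486577 -0.00759286268638337
plane [ 0.0122 -0.0008 -0.007 ]
((0.07711917906999588, 0.0002471680927556008), 0.02719677984714508)
```

The loupe is firmly held and level, with the lens 77 mm ahead of the TCP and centred. I carry it over to the relay and stay high.

```bash
echo '[{"aperture":0,"x":-0.032,"y":0.32},{"aperture":0,"x":-0.064,"y":0.64},{"aperture":0,"x":-0.08,"y":0.8},{"aperture":0,"x":-0.08,"y":0.8},{"aperture":0,"x":-0.08,"y":0.8}]' | python3 -m crank; echo '[{"aperture":0,"x":-0.08,"y":0.8},{"aperture":0,"x":-0.064,"y":0.64},{"aperture":0,"x":-0.048,"y":0.4},{"aperture":0,"x":-0.016,"y":0.192},{"aperture":0}]' | python3 -m crank
cat > g.py <<'E'
from h import *
import sys
np.set_printoptions(precision=4,suppress=True)
s=manip.state(); M=q(s["tool_rot"]); L=s["tool_pos"]+M.apply([.077,0,0])
for n,t in dict(relay=[.5901,-.1515,.109],cap=[.6292,-.2386,.109]).items(): print(n,"err world",t-L,"tool",M.inv().apply(t-L))
print("rot",M.as_matrix()[:,0],M.as_matrix()[:,2],"v",abs(np.array(s["joint_vel"])).max(),s["grasp_force"],s["time"])
E
python3 g.py
```

```text
time: 7.75
tool_pos: [0.5324, -0.0232, 0.1643]
tool_rot: [0.0, 1.0, -0.025, -0.001]
contact_force: [1.3, -0.2, -1.4]
gripper_width: 0.174
grasp_force: 58.6
time: 8.38
tool_pos: [0.514, -0.1475, 0.1648]
tool_rot: [-0.0, 1.0, -0.025, -0.0]
contact_force: [0.6, 0.1, -0.6]
gripper_width: 0.177
grasp_force: 58.6
relay err world [-0.0008 -0.0001 -0.0557] tool [-0.0007  0.0002  0.0557]
cap err world [ 0.0383 -0.0872 -0.0557] tool [0.0428 0.0852 0.0556]
rot [ 0.9987 -0.0506 -0.0009] [-0.0009  0.0006 -1.    ] v 0.029951500801719346 58.60814988613129 8.375
```

```bash
echo '[{"aperture":0,"z":0.24},{"aperture":0,"z":0.32},{"aperture":0,"z":0.208},{"aperture":0,"x":-0.016,"z":0.112},{"aperture":0}]' | python3 -m crank; echo '[{"aperture":0},{"aperture":0},{"aperture":0}]' | python3 -m crank ; python3 g.py
python3 - <<'E'
from h import *
np.set_printoptions(precision=4,suppress=True)
im,d,c=snap("wrist","w5.png"); im2,d2,c2=snap("scene","s5.png")
kk,rr=np.meshgrid(np.arange(560),np.arange(420))
hs=cv2.cvtColor(im,cv2.COLOR_RGB2HSV)
P=c[1]+((np.stack([kk,rr,np.ones_like(kk)],-1)@np.linalg.inv(c[0]).T)*d[...,None])@c[2].T
m=(hs[...,0]>15)&(hs[...,0]<32)&(hs[...,1]>120)&(d>0)&(P[...,2]>.09)&(P[...,2]<.13)
p=P[m]; print(m.sum()); 
if m.sum(): u=p@[.912,.409,0]; t=p[u<u.min()+.02]; print("pointer",np.percentile(t,[2,50,98],axis=0))
l=(d>0)&(P[...,2]>.09)&(P[...,2]<.13)&(np.hypot(P[...,0]-.59,P[...,1]+.1515)<.024); print("lens top",np.median(P[l],0))
a=cv2.resize(im2[200:290,150:270],(560,420),interpolation=cv2.INTER_CUBIC)[:,:,::-1]
cv2.imwrite("pics/v5.png",cv2.resize(np.hstack([im[:,:,::-1],a]),(800,300)))
E
```

```text
time: 9.0
tool_pos: [0.513, -0.1466, 0.1094]
tool_rot: [-0.0, 1.0, -0.024, -0.001]
contact_force: [-0.0, 0.1, -1.4]
gripper_width: 0.178
grasp_force: 58.6
time: 9.38
tool_pos: [0.5138, -0.1471, 0.1109]
tool_rot: [0.0, 1.0, -0.025, 0.0]
contact_force: [0.7, -0.3, -1.1]
gripper_width: 0.174
grasp_force: 58.6
relay err world [-0.0006 -0.0006 -0.0019] tool [-0.0006  0.0006  0.0019]
cap err world [ 0.0385 -0.0877 -0.0019] tool [0.0427 0.0857 0.002 ]
rot [ 0.9988 -0.0492  0.001 ] [ 0.0009 -0.0004 -1.    ] v 0.003252120950456192 58.60816955566406 9.375
0
lens top [ 0.5915 -0.1516  0.1162]
```

View pics/v5.png

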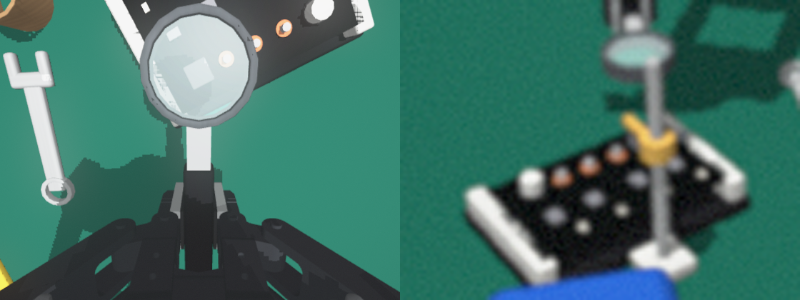

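The wrist view (left half) shows the relay through the lens, close to its centre, and the terminals running off to the upper right. The scene crop (right half) shows the lens on the relay side of the post, with the pointer tip at about scene (217.5,235.4). I cross-check the pointer height from there.

Run:
```python
from h import *
np.set_printoptions(precision=2,suppress=True)
c=cam("scene")
for z in (.10,.105,.109,.115,.12): print(z,proj(c,(.6643,-.1695,z)))
f=np.load("w1.npz"); c=(f["K"],f["t"],f["M"])
for z in (.10,.105,.109,.115,.12): print(z,proj(c,(.6643,-.1695,z)))
```

```text
0.1 [217.59 238.61]
0.105 [217.46 236.86]
0.109 [217.36 235.44]
0.115 [217.21 233.31]
0.12 [217.09 231.52]
0.1 [321.46 270.77]
0.105 [322.16 273.45]
0.109 [322.75 275.66]
0.115 [323.65 279.07]
0.12 [324.43 282.03]
```

Both views agree on a pointer height of 0.109. I trim 1.5 mm, hold for a second, then start the sweep.

In the tool's units: 0.0015 m is 0.024.

```bash
echo '[{"aperture":0,"z":0.024},{"aperture":0},{"aperture":0},{"aperture":0},{"aperture":0}]' | python3 -m crank >/dev/null;  echo '[{"aperture":0},{"aperture":0},{"aperture":0},{"aperture":0},{"aperture":0}]' | python3 -m crank; python3 g.py
```

```text
time: 10.72
tool_pos: [0.5135, -0.147, 0.1088]
tool_rot: [0.0, 1.0, -0.025, -0.0]
contact_force: [-1.2, -0.3, -0.3]
gripper_width: 0.178
grasp_force: 58.6
relay err world [-0.0003 -0.0007  0.0002] tool [-0.0003  0.0007 -0.0002]
cap err world [ 0.0388 -0.0878  0.0002] tool [ 0.0431  0.0858 -0.0002]
rot [ 0.9988 -0.0492 -0.    ] [-0. -0. -1.] v 0.0017480062889761632 58.608142733573914 10.725
```

```bash
for i in 1; do echo '[{"aperture":0,"x":0.0256,"y":0.0528},{"aperture":0,"x":0.0256,"y":0.0528},{"aperture":0,"x":0.0256,"y":0.0528},{"aperture":0,"x":0.0256,"y":0.0528},{"aperture":0,"x":0.0256,"y":0.0528}]' | python3 -m crank; done; python3 g.py
```

```text
time: 11.35
tool_pos: [0.5208, -0.1641, 0.1088]
tool_rot: [-0.0, 1.0, -0.025, -0.0]
contact_force: [-0.4, 0.3, -0.6]
gripper_width: 0.174
grasp_force: 58.6
relay err world [-0.0076  0.0164  0.0002] tool [-0.0084 -0.016  -0.0002]
cap err world [ 0.0315 -0.0707  0.0002] tool [ 0.035   0.069  -0.0002]
rot [ 0.9988 -0.0493 -0.    ] [-0.  0. -1.] v 0.04728211262285956 58.60846281051636 11.35
```

Tracking is good, so I continue with 21 rows.

In the tool's units: 0.0033 m is 0.0528, 0.0017 m is 0.0272.

```bash
echo '[{"aperture":0,"x":0.0272,"y":0.0528},{"aperture":0,"x":0.0272,"y":0.0528},{"aperture":0,"x":0.0272,"y":0.0528},{"aperture":0,"x":0.0272,"y":0.0528},{"aperture":0,"x":0.0272,"y":0.0528}]' | python3 -m crank >/dev/null
echo '[{"aperture":0,"x":0.0272,"y":0.0528},{"aperture":0,"x":0.0272,"y":0.0528},{"aperture":0,"x":0.0272,"y":0.0528},{"aperture":0,"x":0.0272,"y":0.0528},{"aperture":0,"x":0.0272,"y":0.0528}]' | python3 -m crank; python3 g.py
```

```text
time: 12.6
tool_pos: [0.5361, -0.1979, 0.1088]
tool_rot: [-0.0, 1.0, -0.025, -0.0]
contact_force: [0.4, 0.1, -1.4]
gripper_width: 0.177
grasp_force: 58.6
relay err world [-0.0229  0.0501  0.0002] tool [-0.0254 -0.049  -0.0002]
cap err world [ 0.0162 -0.037   0.0002] tool [ 0.018   0.0361 -0.0002]
rot [ 0.9988 -0.0492 -0.    ] [-0.  0. -1.] v 0.04992872805464694 58.607765436172485 12.6
```

In the tool's units: 0.0033 m is 0.0528, 0.0017 m is 0.0272.

```bash
echo '[{"aperture":0,"x":0.0272,"y":0.0528},{"aperture":0,"x":0.0272,"y":0.0528},{"aperture":0,"x":0.0272,"y":0.0528},{"aperture":0,"x":0.0272,"y":0.0528},{"aperture":0,"x":0.0272,"y":0.0528}]' | python3 -m crank >/dev/null; python3 g.py
```

```text
relay err world [-0.0306  0.0671  0.0002] tool [-0.0339 -0.0655 -0.0002]
cap err world [ 0.0085 -0.02    0.0002] tool [ 0.0094  0.0196 -0.0002]
rot [ 0.9988 -0.0491 -0.    ] [-0. -0. -1.] v 0.051898153640691974 58.60839128494263 13.225
```

In the tool's units: 0.0033 m is 0.0528, 0.0016 m is 0.0256.

```bash
echo '[{"aperture":0,"x":0.0256,"y":0.0528},{"aperture":0,"x":0.0256,"y":0.0528},{"aperture":0,"x":0.0256,"y":0.0528},{"aperture":0,"x":0.0256,"y":0.0528},{"aperture":0,"x":0.0256,"y":0.0528}]' | python3 -m crank >/dev/null; echo '[{"aperture":0,"x":0.0128,"y":0.0272},{"aperture":0},{"aperture":0},{"aperture":0},{"aperture":0}]' | python3 -m crank; python3 g.py;  python3 - <<'E'
from h import *
im,d,c=snap("wrist"); im2,_,_=snap("scene")
a=cv2.resize(im2[200:290,150:270],(560,420),interpolation=cv2.INTER_CUBIC)
cv2.imwrite("pics/v6.png",cv2.resize(np.hstack([im,a])[:,:,::-1],(800,300)))
E
```

```text
time: 14.48
tool_pos: [0.5516, -0.2331, 0.1088]
tool_rot: [-0.0, 1.0, -0.025, -0.0]
contact_force: [0.3, -1.3, -1.5]
gripper_width: 0.172
grasp_force: 58.6
relay err world [-0.0384  0.0854  0.0002] tool [-0.0425 -0.0834 -0.0002]
cap err world [ 0.0007 -0.0017  0.0002] tool [ 0.0008  0.0017 -0.0002]
rot [ 0.9988 -0.0491 -0.    ] [-0.  0. -1.] v 0.001326473655176805 58.60860228538513 14.475
```

View pics/v6.png

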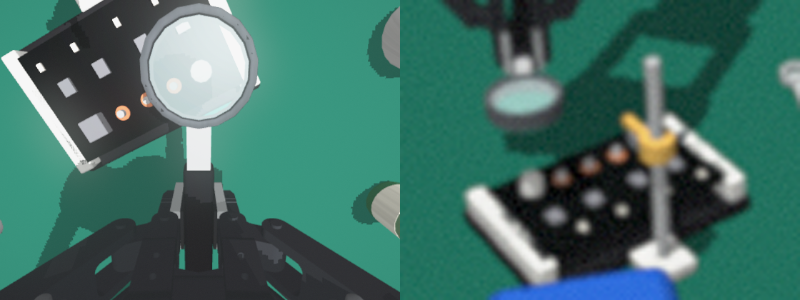

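The capacitor shows through the lens at (200,71), at the lens centre (200,66), and the loupe is still gripped and level. I trim the last 2 mm, settle and hand in.

In the tool's units: 0.0016 m is 0.0256, 0.0008 m is 0.0128.

```bash
echo '[{"aperture":0,"x":0.0128,"y":0.0256},{"aperture":0},{"aperture":0},{"aperture":0},{"aperture":0}]' | python3 -m crank >/dev/null; python3 g.py; python3 -c "
from plant import manip; print(manip.job_done())"
```

```text
relay err world [-0.0391  0.087   0.0002] tool [-0.0434 -0.085  -0.0002]
cap err world [-0.     -0.0001  0.0002] tool [-0.      0.0001 -0.0002]
rot [ 0.9988 -0.0492  0.    ] [ 0.  0. -1.] v 0.0012381097648700963 58.60837161540985 15.2
the job is handed in; nothing more can be done
None
```

The job is handed in, with no verdict returned: the loupe was held over the relay, swept along the row at about 3 cm/s, and finished gripped, level and steady over the capacitor, by my measurements within 1 mm of its centre and of the marked height (about 109 mm).

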